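# Hold a mended casket lid square in the jig

### The job

Plug the stop block fully home into the square socket of the squaring jig and let go of it. Then bring the mended clay lid lying on the jig's bed up to that stop with one short end, its long side flat against the fence, and with one diagonal push press it firmly against the fence and down on the bed together; finish while still holding it pressed there. Leave the bowl, the jar and the plain spacer block alone.

Things in the scene. Friction and masses are not known exactly. Their poses are not given: they have to be found in the camera images.
- jig: Squaring jig, fixed to the table: a bed of slick white laminate 200 (jig x) x 260 (jig y) mm on a thin steel base, bed top 32 mm above the table. Origin at the centre of its underside, at table height. A straight aluminium fence stands on the bed along its far (+x) side, over the full length of jig y. It is turned about the vertical by up to about 20 degrees.
- bed: The laminate-covered bed of the jig, 24 mm thick; origin at the centre of its underside, 8 mm above the jig's origin, same axes; its top is 24 mm above this origin. The square socket hole goes through it. Lid on bed and lid on fence slide with a friction coefficient of about 0.3.
- fence: The aluminium fence, rigid, 25 mm thick (x), 260 mm long (y), rising 20 mm above the bed; origin at the centre of its underside, at bed-top height, 82.5 mm from the jig's origin along jig x; its flat face towards the robot is at jig x = 70 mm. Same axes as the jig.
- bed_hole0 (a point): Centre of the socket's mouth, at bed-top height, at jig x = 20, y = -105 mm. The hole is 28 mm square with a 2 mm bevel, sides along the jig's axes, 24 mm deep.
- stop_head (a point): Stop block of pale wood, 60 g, loose, standing upright on its plug on the table, left or right of the jig. Head 34 x 34 mm, 44 mm high, on a square plug 24 x 24 mm, 20 mm long, tapered to 20 x 20 mm over its last 6 mm. The point is the head's centre, 42 mm above the plug's foot. Axes along the sides, z up; any quarter turn fits the socket. When it is home the head's underside rests on the bed.
- lid_lug (a point): Mended clay lid, 0.2 to 0.35 kg, loose, flat on the bed away from fence and socket, turned a little. Plate 70 (its x) x 90 (its y) mm, 14 mm thick, with an upright block-shaped lug in the middle, 24 (x) x 40 (y) mm, 44 mm high (its top 58 mm above the bed). The point is the lug's centre, 36 mm above the lid's underside. Home: a 90 mm side against the fence, a 70 mm end against the stop.
- spacer_center (a point): Plain spacer block of the same pale wood, 34 x 34 x 64 mm, no plug; stands on the other side of the jig. The point is its centre. Not needed.
- bowl: Dark clay bowl, 110 mm across, 70 mm high, far left on the table; origin under its centre. Not needed.
- jar: Small amber glass jar, 52 mm across, 75 mm high, far right on the table; origin under its centre. Not needed.
Things that resemble listed ones, but are neither listed nor needed, are in the scene too. What is shaped like the part that bears stop_head but green or pink is not meant.

How it is judged (in metres and radians):
On the way:
1. the stop block is fully home in the socket and let go (z of stop_head in the frame of jig below 0.0565 m and horizontal distance between stop_head and bed_hole0 below 0.004 m and angle between stop_head's own z axis and vertical below 0.06 rad and contact force between the fingers and stop below 0.1 N), for 0.2 s.
At the end, for the whole second after the job is handed in: Through the last second the robot presses the lid: over 4 N on the fence, over 6 N on the bed (weight included); lid flat (0.04 rad), along the fence (0.05 rad, gap under 3 mm), end within 6 mm of the stop; stop home in the socket (2.5 mm of full depth, 4 mm of centre, 0.06 rad) (z of stop_head in the frame of jig below 0.0565 m and horizontal distance between stop_head and bed_hole0 below 0.004 m and angle between stop_head's own z axis and vertical below 0.06 rad and x of lid_lug in the frame of jig above 0.032 m and y of lid_lug in the frame of jig between -0.051 and -0.0365 m and z of lid_lug in the frame of jig below 0.0705 m and angle between lid_lug's own z axis and vertical below 0.04 rad and angle between the x axis of lid_lug and the x axis of jig, either way round below 0.05 rad and contact force between lid and fence above 4 N and contact force between lid and bed above 6 N and contact force between any of the fingers, the arm and lid above 2 N); the arm keeps its last pose, push and grip.
It fails at once if the bowl, the jar or the spacer block is moved by more than 30 mm (distance of any of bowl, jar, spacer_center from where it was at the start of the episode above 0.03 m).
It also fails if it takes over 67 s, if anything falls off the work surface, if the arm or the gripper's body presses on something with over 40 N, if the wrist force passes 120 N, or if a joint passes its speed limit or range.

### The arm

A 7-joint arm with a two-finger parallel gripper is mounted at the origin on the work surface. World frame = base frame: x ahead of the robot, y to its left, z up, the work surface at z = 0. Lengths are in mm, angles in rad, forces in N, time in s.
With the tool pointing down it reaches from about 400 to 900 mm from the base axis. Payload 5.6 kg.
Tool frame: the origin (TCP) lies midway between the tips of the shut fingers; the grasp point (between the pads) lies 19 mm behind it; z points along the fingers, y is the line along which they close (so a half turn about z gives the same grasp; the last joint's range is limited). The gripper opens to 92 mm and grips with 3 to 60 N. Pads are 20 mm wide; open, the fingers measure 128 mm over their backs; the gripper's body (75 mm by 189 mm) begins 69 mm behind the grasp point.
Start: joints at [1.258, 0.468, -0.012, 1.603, 0.006, 1.071, -0.056], TCP at [173.208, -626.505, 214.592] pointing down, gripper open.
Joint ranges: [-2.53, 2.53], [-0.31, 2.02], [-1.57, 1.55], [0.28, 2.44], [-1.29, 4.43], [0.15, 1.84], [-2.92, 2.92]. Speed limits (rad/s): [2.57, 2.57, 3.14, 3.14, 3.14, 3.14, 3.14].

### API

Orientations are given as a unit quaternion [w, x, y, z].
In Python, from station import sense, camera, job gives the robot as it stands.
- The arm moves only by the tool drive_tool, never from a script. Its argument "plan" is text: rows parted by semicolons, each of 7 numbers parted by spaces: the turn, a rotation vector about the tool's x, y, z as a fraction of full scale, then the shift along the tool's x, y, z as a fraction of full scale, then the closure, from -1 (fully open) to 1 (shut), so that 0 is half open. A call has 1 to 12 rows; each row shifts and turns the commanded pose from where the row before left it, along the tool's axes as they then stand; what a row does not reach is not made up. Full scale, the value 1, is 40 mm for a shift and 180 degrees for a turn. A row lasts 1/12 s, in which the tool goes at most 41.7 mm and 7.16 degrees, less where a joint would pass 70% of its speed; a pose out of reach is approached as far as the arm can. A call with a number of a shift or a turn outside -1 to 1 is refused whole. A call with a gripper value outside its range is refused whole. The fingers move at their own pace and stop on an object; "squeeze" is the grip in N (left out, the last holds). Time passes only in rows, so rows that do not move let the fingers close. It gives the time, the measured TCP pose, the force, the opening and the grip force at its end, in the units of the state.
- sense(): the state, without advancing time (a new reading comes with each control period).
- camera(name): name is "side" or "top" or "wrist"; returns a dict with "image" (400x640x3 uint8, blue, green, red), "z_map" (400x640 float32, mm along the optical axis (not along the pixel's ray), 0 where there is no reading), "mtx" (3x3 intrinsics, pixels), "world_to_cam" (4x4, takes a point from world to camera coordinates). Camera axes: x right, y down, z forward; pixel columns grow to the right and rows downward; lengths in mm; the calibration is good to about 2 mm. The wrist camera is an equidistant fisheye: a pixel r from the principal point sees the ray r / f radians off the axis. A picture is of the moment at which its call begins.
- job.close_job(): hands the job in; it is judged then, once.
The state is a dict: "clock": time; "joints": joint angles; "qvel": joint speeds; "tau": joint torques, N m; "position": TCP position; "eef_rot": TCP orientation; "force": force on the tool from outside, world axes, zero at the start; "ft_torque": the same for the moment, N m; "gripper_width": finger opening in mm; "grasp_force": force on a finger pad.
Only numpy, scipy, OpenCV 4.12 (cv2) and the standard library are available. Lean on these libraries where they do the work, as an engineer would, in place of code of your own. Each camera call takes 0.05 s, during which the arm holds its last target. There are 200 camera calls.

## Working session

There is one attempt and no reset: what is moved stays moved. The work goes in short steps, Python scripts to look and compute and a tool call to move; the robot and the scene stay as the last step left them, time stands still between calls to the robot, and variables do not carry over. Pictures are saved under pics/ and viewed, at most 10 in all, crops included, and the job is handed in when it is done.

Besides the shell and the picture viewer there is one more tool, called by a JSON object that holds its "fn" and its "kwargs". drive_tool: Moves the arm, as the interface text tells. Its arguments: {"type":"object","properties":{"plan":{"type":"string"},"squeeze":{"type":"number"}},"required":["plan"]}

```bash
mkdir -p pics; cat > h.py <<'E'
import numpy as np, cv2
from station import sense, camera, job
def world(c):
    z=c["z_map"];K=c["mtx"];T=np.linalg.inv(c["world_to_cam"])
    v,u=np.mgrid[:z.shape[0],:z.shape[1]]
    p=np.stack([(u-K[0,2])/K[0,0]*z,(v-K[1,2])/K[1,1]*z,z,np.ones_like(z)],-1)
    w=(p@T.T)[...,:3]; w[z<=0]=np.nan
    return w
E
python3 - <<'E'
from h import *
s=sense();print(s)
for n in("top","side"):
    c=camera(n);cv2.imwrite(f"pics/{n}0.png",c["image"]);np.savez(f"{n}0.npz",**c);print(n,c["mtx"],c["world_to_cam"])
E
```

```text
{'clock': 0.0, 'joints': array([ 1.25806263,  0.46840162, -0.01162111,  1.60365341,  0.00603934,
        1.07141029, -0.05627786]), 'qvel': array([-3.20145749e-03, -7.17122929e-04,  4.09186211e-04, -4.83033376e-04,
       -1.96087363e-03, -6.23826314e-05, -7.67678186e-04]), 'tau': array([-7.06160745e-05, -5.20575857e+01, -1.23157504e-02, -2.43753147e+01,
       -5.67145727e-02,  1.70300103e-02,  1.60374962e-04]), 'position': array([ 172.9770889 , -625.92926174,  213.61219812]), 'eef_rot': array([-8.97465572e-04,  9.90919260e-01,  1.34455102e-01, -1.99167537e-04]), 'force': array([-0.17820888,  0.14742443, -0.71943881]), 'ft_torque': array([-0.02015276, -0.01382336,  0.03326521]), 'grasp_force': 0.0, 'gripper_width': 91.94292575725184}
top [[513.00914218   0.         319.27079907]
 [  0.         513.00914218 198.92776531]
 [  0.           0.           1.        ]] [[-2.66206185e-02 -9.99475476e-01 -1.84422262e-02  1.23262569e+01]
 [-9.97452212e-01  2.77791482e-02 -6.57069567e-02  5.09729481e+02]
 [ 6.61848011e-02  1.66460795e-02 -9.97668522e-01  1.55810918e+03]
 [ 0.00000000e+00  0.00000000e+00  0.00000000e+00  1.00000000e+00]]
side [[422.36605842   0.         315.48933101]
 [  0.         422.36605842 192.79605648]
 [  0.           0.           1.        ]] [[-9.35423241e-01 -3.53319508e-01  1.21936461e-02  4.73092549e+02]
 [-2.77001116e-01  7.11064510e-01 -6.46264376e-01  2.02061231e+02]
 [ 2.19667342e-01 -6.07908371e-01 -7.63016167e-01  9.46710214e+02]
 [ 0.00000000e+00  0.00000000e+00  0.00000000e+00  1.00000000e+00]]
```

View pics/top0.png

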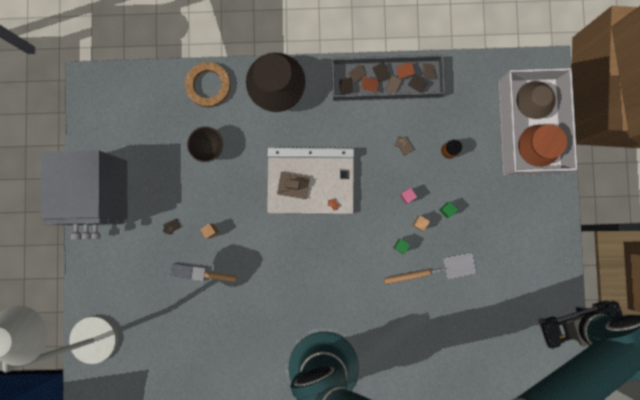

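View pics/side0.png

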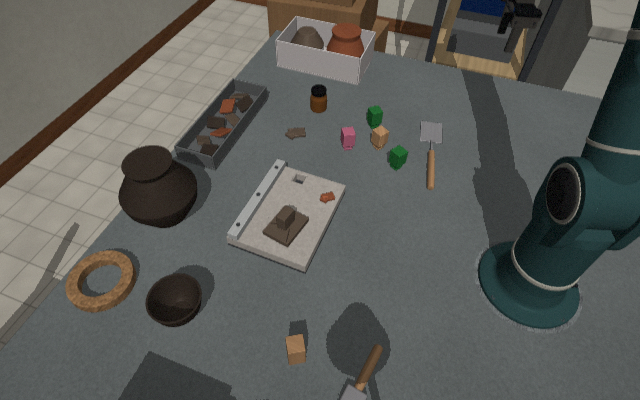

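The top view shows the jig around (311,181) with the fence on the far side, the socket at (345,174), the lid at (295,185) and a clay shard at (333,204). There are pale blocks at (208,231) and (422,223). In the side view these are at (295,349) and (380,135).

```bash
python3 - <<'E'
from h import *
t=dict(np.load("top0.npz"));s=dict(np.load("side0.npz"))
a=cv2.resize(s["image"][115:165,325:425],None,fx=5,fy=5,interpolation=2)
b=cv2.resize(s["image"][320:370,245:345],None,fx=5,fy=5,interpolation=2)
c=cv2.resize(t["image"][140:220,260:360],None,fx=5,fy=5,interpolation=2)[:, :]
cv2.imwrite("pics/crop.png",np.hstack([np.vstack([a,b])[:,:],]));cv2.imwrite("pics/jig.png",c)
w=world(t);h=w[...,2]
def show(n,m):
    k,l,st,ce=cv2.connectedComponentsWithStats(m.astype(np.uint8))
    for i in range(1,k):
        if st[i,4]>15:
            p=w[l==i];p=p[~np.isnan(p[:,0])]
            pp=cv2.minAreaRect(np.float32(p[:,:2]))
            print(n,ce[i].round(1),st[i,4],np.median(p,0).round(1),pp, "zmax",p[:,2].max().round(1))
hsv=cv2.cvtColor(t["image"],cv2.COLOR_BGR2HSV)
H,S,V=cv2.split(hsv)
roi=np.zeros_like(H,bool);roi[120:260,150:480]=1
show("orange",(H>5)&(H<22)&(S>90)&(V>110)&roi)
J=np.zeros_like(roi);J[140:222,255:365]=1
show("bed",(h>24)&(h<40)&J);show("fence",(h>45)&(h<57)&J);show("jigall",(h>22)&J);show("white",(V>130)&(S<70)&J)
K,T=t["mtx"],t["world_to_cam"]
show("dark",(V<70)&J)
print(hsv[231,208],hsv[223,422],hsv[185,285],hsv[180,310])
E
```

```text
orange [333.1 203.8] 75 [491.9 -43.2  42.2] ((492.5843505859375, -42.4431266784668), (32.156517028808594, 21.026033401489258), 44.97377014160156) zmax 51.1
orange [421.1 222.8] 138 [ 427.2 -302.    63.9] ((425.337890625, -307.0342102050781), (43.51101303100586, 32.42062759399414), 58.048789978027344) zmax 71.6
orange [207.5 230.6] 122 [420.7 333.3  64.5] ((421.7884826660156, 333.5992431640625), (32.486080169677734, 32.54676055908203), 29.590892791748047) zmax 72.5
bed [276.5 147. ] 16 [671.8 125.4  32. ] ((671.9772338867188, 125.24226379394531), (46.15811538696289, 2.1578714847564697), 88.35200500488281) zmax 38.7
bed [311.8 184.4] 3821 [552.2  10.9  32.3] ((554.4363403320312, 25.6580810546875), (257.31494140625, 169.7675323486328), 88.37998962402344) zmax 40.0
fence [311.3 151.9] 683 [650.6  16.1  52. ] ((650.4838256835938, 21.04444122314453), (257.63134765625, 26.031496047973633), 88.27932739257812) zmax 56.9
fence [293.1 184.3] 355 [553.   73.9  47.8] ((553.6722412109375, 75.5936279296875), (89.77845764160156, 70.0949478149414), 78.3869857788086) zmax 56.2
jigall [309.5 180. ] 5436 [565.5  26.5  34.1] ((569.1385498046875, 24.62615966796875), (259.0015869140625, 200.5694122314453), 87.97480773925781) zmax 98.7
white [311.  179.5] 4642 [573.7  11.7  33.1] ((567.3876953125, 29.05370330810547), (266.9718933105469, 201.622802734375), 87.70873260498047) zmax 65.0
dark [343.9 174.1] 48 [585.5 -80.    7.4] ((585.7716064453125, -80.02684783935547), (18.867149353027344, 19.4609432220459), 86.96979522705078) zmax 17.1
dark [302.  182.3] 86 [560.5  49.1  47. ] ((559.6845092773438, 46.43956756591797), (33.88618850708008, 34.10828399658203), 13.908693313598633) zmax 91.3
[ 15 114 166] [ 15 111 186] [14 64 96] [ 15  24 108]
```

View pics/crop.png

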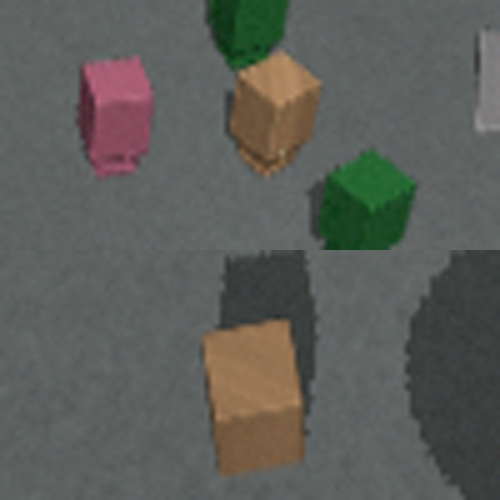

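View pics/jig.png

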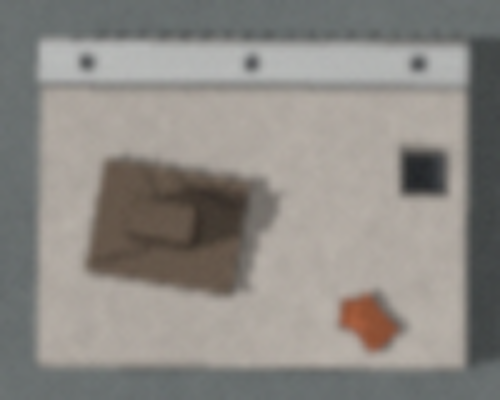

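The block at (422,223) in the top view, (380,135) in the side view, has a plug under its head. That makes it the stop, at about (426,-303). The other block is the plain spacer. The lid lies near jig (-16, 52) and is turned about -10° relative to the jig. The shard near world (492,-43) is clear of the lid's home position.

{"fn": "drive_tool", "kwargs": {"plan": "0 0 0 0.35 -0.25 0 0.2;0 0 0 0.69 -0.51 0 0.2;0 0 0 0.69 -0.51 0 0.2;0 0 0 0.69 -0.51 0 0.2;0 0 0 0.69 -0.51 0 0.2;0 0 0 0.69 -0.51 0 0.2;0 0 0 0.69 -0.51 0 0.2;0 0 0 0.69 -0.51 0 0.2;0 0 0 0.69 -0.51 0 0.2;0 0 0 0.69 -0.51 0 0.2;0 0 0 0.69 -0.51 0 0.2;0 0 0 0.69 -0.51 0 0.2", "squeeze": 15}}

```text
clock: 1.1
position: [417.4, -314.4, 214.4]
eef_rot: [-0.0, 0.991, 0.134, -0.0]
force: [0.3, -0.1, 0.5]
gripper_width: 37.0
grasp_force: 0.0
```

```bash
cat >> h.py <<'E'
from scipy.spatial.transform import Rotation as Ro
def tool():
    s=sense();q=s["eef_rot"];return s,Ro.from_quat([q[1],q[2],q[3],q[0]])
def plan(target,yaw=None):
    """shift in units of 40mm along present tool axes; turn about tool z in 180deg units so tool y is along yaw (deg, mod 180)"""
    s,R=tool();d=np.array(target)-s["position"];M=R.as_matrix()
    print("t",s["clock"],"pos",s["position"].round(1),"F",s["force"].round(1),"w",round(s["gripper_width"],1),"grip",round(s["grasp_force"],1))
    print("shift/40",(M.T@d/40).round(3),"tooly yaw",np.degrees(np.arctan2(M[1,1],M[0,1])).round(2),"tilt",M[:,2].round(4))
    if yaw is not None:
        a=np.degrees(np.arctan2(M[1,1],M[0,1]));e=(yaw-a+90)%180-90
        print("turn z",(-e/180).round(4),"deg",e.round(2))
def wworld(c):
    """wrist fisheye: world points from z_map"""
    z=c["z_map"];K=c["mtx"];T=np.linalg.inv(c["world_to_cam"])
    v,u=np.mgrid[:z.shape[0],:z.shape[1]]
    x=(u-K[0,2])/K[0,0];y=(v-K[1,2])/K[1,1];r=np.hypot(x,y)+1e-9
    k=np.tan(np.minimum(r,1.5))/r
    w=(np.stack([x*k*z,y*k*z,z,np.ones_like(z)],-1)@T.T)[...,:3]; w[z<=0]=np.nan
    return w
E
python3 - <<'E'
from h import *
plan([426,-303,200])
c=camera("wrist");cv2.imwrite("pics/w1.png",c["image"]);print(c["mtx"],np.linalg.inv(c["world_to_cam"]))
w=wworld(c)
H,S,V=cv2.split(cv2.cvtColor(c["image"],cv2.COLOR_BGR2HSV))
m=(H>5)&(H<22)&(S>80)&(V>60)
k,l,st,ce=cv2.connectedComponentsWithStats(m.astype(np.uint8))
for i in range(1,k):
    if st[i,4]>100:
        p=w[l==i];p=p[p[:,2]>58]
        if len(p)>20:print(ce[i],st[i,4],len(p),np.median(p,0),cv2.minAreaRect(np.float32(p[:,:2])))
E
```

```text
t 1.1 pos [ 417.4 -314.4  214.4] F [ 0.3 -0.1  0.5] w 37.0 grip 0.0
shift/40 [ 0.284 -0.217  0.36 ] tooly yaw -74.55 tilt [-4.e-04  1.e-04 -1.e+00]
[[309.70691629   0.         324.37861004]
 [  0.         309.70691629 199.72976515]
 [  0.           0.           1.        ]] [[ 2.66022192e-01 -9.20416651e-01 -2.86470560e-01  4.99973077e+02]
 [-9.63966784e-01 -2.54152635e-01 -7.85778465e-02 -2.92179588e+02]
 [-4.82889317e-04  2.97051555e-01 -9.54861320e-01  3.85505809e+02]
 [ 0.00000000e+00  0.00000000e+00  0.00000000e+00  1.00000000e+00]]
[441.53944316  23.75406032] 862 50 [ 634.89381739 -392.4183877    62.63729438] ((638.6470947265625, -396.9113464355469), (42.129844665527344, 14.092714309692383), 56.62289047241211)
[613.192   3.024] 125 125 [ 787.05130347 -621.10140533   90.82953992] ((795.2046508789062, -639.681396484375), (19.967056274414062, 68.90947723388672), 30.9838924407959)
[84.90974212 20.68194842] 698 210 [552.28755601  57.1664772   77.02414737] ((553.9013061523438, 59.77207946777344), (26.766357421875, 15.956560134887695), 21.860687255859375)
[616.85335413  35.48361934] 6
[... 721 characters left out ...]
21] 195 21 [ 406.18062722 -298.99777641  225.00578409] ((406.216796875, -298.91754150390625), (4.401917457580566, 0.7374531030654907), 12.57689380645752)
[246.96100917 332.37614679] 436 434 [ 437.89911231 -286.78353755  321.50931131] ((432.7506408691406, -287.5245056152344), (20.20199203491211, 3.941631555557251), 5.356554985046387)
[401.79518072 332.11325301] 415 413 [ 449.5580988  -328.56584142  321.41572206] ((445.013427734375, -330.1846008300781), (19.09535026550293, 2.7969343662261963), 21.093830108642578)
[363.6412037  374.68842593] 2160 2150 [ 439.91973567 -323.81887456  330.68648111] ((426.4880676269531, -319.0689392089844), (36.00152587890625, 84.07569885253906), 14.853212356567383)
```

View pics/w1.png

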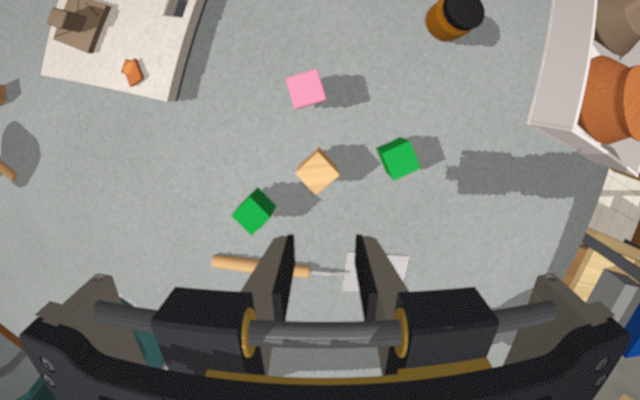

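The wrist view shows the stop at (317,171), between the pink block (305,88) and the green ones. It measures at (430,-303) with its sides at 58°.

{"fn": "drive_tool", "kwargs": {"plan": "0 0 0.0379 0 0 0 -0.4;0 0 0.0379 0 0 0 -0.4;0 0 0.0379 0 0 0 -0.4;0 0 0.0379 0 0 0 -0.4;0 0 0.0379 0 0 0 -0.4;0 0 0.0379 0 0 0 -0.4;0 0 0.0379 0 0 0 -0.4;0 0 0 0.1 -0.4 0.4 -0.4;0 0 0 0 0 0.8 -0.4;0 0 0 0 0 0.8 -0.4;0 0 0 0 0 0.6 -0.4;0 0 0 0 0 0 -0.4"}}

```text
clock: 2.15
position: [425.4, -302.5, 105.9]
eef_rot: [-0.001, 0.961, -0.278, -0.005]
force: [-0.5, 0.3, 0.8]
gripper_width: 64.1
grasp_force: 0.0
```

```bash
python3 - <<'E'
from h import *
plan([430,-303,29],57.8)
E
```

```text
t 2.15 pos [ 425.4 -302.5  105.9] F [-0.5  0.3  0.8] w 64.1 grip 0.0
shift/40 [ 0.121 -0.051  1.922] tooly yaw -122.28 tilt [-0.0081  0.0051 -1.    ]
turn z -0.0005 deg 0.08
```

{"fn": "drive_tool", "kwargs": {"plan": "0 0 0 0.12 -0.05 0.3 -0.4;0 0 0 0 0 0.6 -0.4;0 0 0 0 0 0.5 -0.4;0 0 0 0 0 0.35 -0.4;0 0 0 0 0 0.15 -0.4;0 0 0 0 0 0 -0.4;0 0 0 0 0 0 0.5;0 0 0 0 0 0 0.5;0 0 0 0 0 0 0.5;0 0 0 0 0 0 0.5;0 0 0 0 0 0 0.5;0 0 0 0 0 0 0.5", "squeeze": 15}}

```text
clock: 3.15
position: [434.4, -305.8, 35.2]
eef_rot: [0.0, 0.961, -0.278, 0.001]
force: [-1.0, -0.6, 2.7]
gripper_width: 34.5
grasp_force: 14.9
```

```bash
python3 - <<'E'
from h import *
plan([430,-303,29],57.8)
E
```

```text
t 3.15 pos [ 434.4 -305.8   35.2] F [-1.  -0.6  2.7] w 34.5 grip 14.9
shift/40 [-0.13  -0.     0.156] tooly yaw -122.3 tilt [ 1.1e-03 -8.0e-04 -1.0e+00]
turn z -0.0006 deg 0.1
```

{"fn": "drive_tool", "kwargs": {"plan": "0 0 0 0 0 -0.4 0.5;0 0 0 0 0 -0.8 0.5;0 0 0 0 0 -0.7 0.5;0 0 -0.0339 0 0 0 0.5;0 0 -0.0339 0 0 0 0.5;0 0 -0.0339 0 0 0 0.5;0 0 -0.0339 0 0 0 0.5;0 0 -0.0339 0 0 0 0.5"}}

```text
clock: 3.82
position: [433.8, -305.4, 110.7]
eef_rot: [0.0, 1.0, -0.013, -0.0]
force: [-0.8, -0.3, 0.1]
gripper_width: 34.2
grasp_force: 14.9
```

{"fn": "drive_tool", "kwargs": {"plan": "0 0 0 0.2 -0.3 0 0.5;0 0 0 0.4 -0.7 0 0.5;0 0 0 0.5 -0.8 0 0.5;0 0 0 0.5 -0.8 0 0.5;0 0 0 0.5 -0.8 0 0.5;0 0 0 0.5 -0.8 0 0.5;0 0 0 0.5 -0.7 0 0.5;0 0 0 0.3 -0.5 0 0.5;0 0 0 0 0 0 0.5;0 0 0 0 0 0 0.5;0 0 0 0 0 0 0.5"}}

```text
clock: 4.73
position: [575.9, -94.7, 110.3]
eef_rot: [0.0, 1.0, -0.016, -0.001]
force: [0.4, -0.2, -0.2]
gripper_width: 33.8
grasp_force: 14.9
```

```bash
python3 - <<'E'
from h import *
plan([585,-82,112],88.3)
c=camera("wrist");np.savez("w2.npz",**c);cv2.imwrite("pics/w2.png",c["image"])
w=wworld(c);h=w[...,2]
H,S,V=cv2.split(cv2.cvtColor(c["image"],cv2.COLOR_BGR2HSV))
def show(n,m):
    k,l,st,ce=cv2.connectedComponentsWithStats(m.astype(np.uint8))
    for i in range(1,k):
        if st[i,4]>80:
            p=w[l==i];p=p[~np.isnan(p[:,0])]
            print(n,ce[i].round(),st[i,4],np.median(p,0).round(1),cv2.minAreaRect(np.float32(p[:,:2])))
near=np.hypot(w[...,0]-585,w[...,1]+82)<60
show("wood",(H>5)&(H<22)&(S>80)&(V>60)&(h>75)&near)
show("hole",(h<25)&near)
show("fence",(abs(h-52)<3)&(abs(w[...,0]-650)<25))
show("lidplate",(abs(h-46)<4)&(w[...,0]<630)&(w[...,1]>0))
show("luchtop",(abs(h-90)<4)&(w[...,0]<630)&(w[...,1]>0))
E
```

```text
t 4.7333 pos [575.9 -94.7 110.3] F [ 0.4 -0.2 -0.2] w 33.8 grip 14.9
shift/40 [ 0.218 -0.325 -0.044] tooly yaw -91.83 tilt [-1.2e-03 -7.0e-04 -1.0e+00]
turn z -0.0007 deg 0.13
wood [324. 266.] 5108 [581.1 -95.  139.5] ((571.2559814453125, -94.62960815429688), (34.957054138183594, 34.474998474121094), 87.5555419921875)
wood [252. 332.] 425 [603.8 -75.4 217. ] ((598.54638671875, -74.61337280273438), (3.747673749923706, 20.749500274658203), 77.69165802001953)
wood [397. 333.] 381 [ 602.5 -116.   217.3] ((596.8777465820312, -116.59304809570312), (20.35638999938965, 3.6211352348327637), 8.919958114624023)
wood [359. 375.] 2035 [ 594.2 -108.9  226.3] ((583.4386596679688, -99.91893005371094), (82.29059600830078, 36.00761032104492), 88.2601318359375)
hole [353. 183.] 2759 [ 588.6 -121.4    1. ] ((589.040771484375, -124.33546447753906), (34.4903564453125, 96.42802429199219), 88.79000091552734)
hole [307. 197.] 927 [579.9 -79.7   9.3] ((582.7911376953125, -80.13363647460938), (27.79547119140625, 24.888126373291016), 87.50987243652344)
fence [208. 130.] 8365 [650.6 -10.7  53.1] ((651.2599487304688, 22.693527221679688), (261.69580078125, 25.738689422607422), 87.7618408203125)
fence [607. 133.] 240 [ 652.3 -387.2   51.6] ((651.9451293945312, -393.564208984375), (45.304908752441406, 24.891666412353516), 1.390767216682434)
lidplate [154. 232.] 3569 [568.4  56.8  47. ] ((554.677978515625, 76.52224731445312), (91.76602172851562, 71.57179260253906), 78.45806121826172)
luchtop [122. 259.] 977 [556.6  72.8  90.7] ((555.0907592773438, 76.00507354736328), (40.79240036010742, 24.777332305908203), 79.65000915527344)
```

View pics/w2.png

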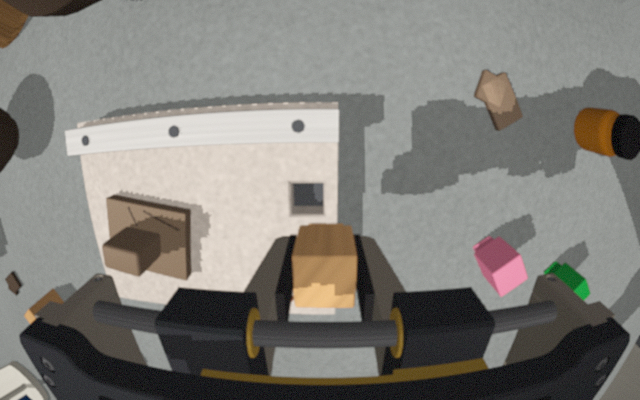

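The wrist view shows the stop held squarely at (324,266) and the socket open at (307,197). The lid is at (150,240). I'll refine the socket position from its mouth edges.

```bash
python3 - <<'E'
from h import *
c=dict(np.load("w2.npz"));V=cv2.cvtColor(c["image"],cv2.COLOR_BGR2HSV)[...,2]
for nm,th in(("a",120),("b",140)):
    m=np.zeros_like(V);m[165:225,275:335]=(V[165:225,275:335]<th)*255
    k,l,st,ce=cv2.connectedComponentsWithStats(m);i=l[197,307];cn,_=cv2.findContours((l==i).astype(np.uint8),0,1)
    q=cn[0][:,0].astype(float);K=c["mtx"];T=np.linalg.inv(c["world_to_cam"])
    x=(q[:,0]-K[0,2])/K[0,0];y=(q[:,1]-K[1,2])/K[1,1];r=np.hypot(x,y);d=np.c_[x/r*np.sin(r),y/r*np.sin(r),np.cos(r)]@T[:3,:3].T
    p=T[:3,3]+d*((32-T[2,3])/d[:,2])[:,None]
    print(st[i],cv2.minAreaRect(np.float32(p[:,:2])))
E
```

```text
[292 184  31  29 848] ((585.5819091796875, -80.55609893798828), (25.29624366760254, 24.751394271850586), 88.03192901611328)
[291 183  32  31 974] ((585.5721435546875, -80.03736114501953), (26.331026077270508, 26.521455764770508), 88.0246353149414)
```

{"fn": "drive_tool", "kwargs": {"plan": "0 0 0 0.17 -0.18 0 0.5;0 0 0 0.17 -0.19 0 0.5;0 0 0 0 0 0.4 0.5;0 0 0 0 0 0.3 0.5;0 0 0 0 0 0 0.5;0 0 0 0 0 0 0.5;0 0 0 0 0 0 0.5"}}

```text
clock: 5.37
position: [590.8, -79.6, 82.7]
eef_rot: [0.0, 1.0, -0.016, -0.0]
force: [0.1, 0.7, -1.3]
gripper_width: 34.4
grasp_force: 14.9
```

```bash
python3 - <<'E'
from h import *
plan([590,-80.4,47],88.0)
E
```

```text
t 5.3667 pos [590.8 -79.6  82.7] F [ 0.1  0.7 -1.3] w 34.4 grip 14.9
shift/40 [-0.018  0.021  0.891] tooly yaw -91.81 tilt [-1.e-04 -0.e+00 -1.e+00]
turn z 0.001 deg -0.19
```

{"fn": "drive_tool", "kwargs": {"plan": "0 0 0 -0.02 0.02 0.15 0.5;0 0 0 0 0 0.2 0.5;0 0 0 0 0 0.2 0.5;0 0 0 0 0 0.15 0.5;0 0 0 0 0 0.1 0.5;0 0 0 0 0 0.05 0.5;0 0 0 0 0 0 0.5;0 0 0 0 0 0 0.5"}}

```text
clock: 6.03
position: [589.9, -80.1, 48.5]
eef_rot: [0.0, 1.0, -0.016, -0.0]
force: [0.0, 0.2, 0.0]
gripper_width: 33.9
grasp_force: 14.9
```

```bash
python3 - <<'E'
from h import *
plan([590,-80.4,47],88.0)
E
```

```text
t 6.0333 pos [589.9 -80.1  48.5] F [0.  0.2 0. ] w 33.9 grip 14.9
shift/40 [0.003 0.006 0.038] tooly yaw -91.79 tilt [-0. -0. -1.]
turn z 0.0012 deg -0.21
```

Went in freely with no force. Pressing the last bit until contact, then opening.

{"fn": "drive_tool", "kwargs": {"plan": "0 0 0 0 0 0.04 0.5;0 0 0 0 0 0.04 0.5;0 0 0 0 0 0 0.5;0 0 0 0 0 0 0.5"}}

```text
clock: 6.37
position: [590.4, -80.4, 46.8]
eef_rot: [0.0, 1.0, -0.016, 0.001]
force: [-3.4, -0.4, 7.8]
gripper_width: 33.7
grasp_force: 15.0
```

{"fn": "drive_tool", "kwargs": {"plan": "0 0 0 0 0 0 -0.2;0 0 0 0 0 0 -0.2;0 0 0 0 0 0 -0.2;0 0 0 0 0 0 -0.2;0 0 0 0 0 -0.3 -0.2;0 0 0 0 0 -0.7 -0.2;0 0 0 0 0 -0.8 -0.2;0 0 0 0 0 -0.7 -0.2;0 0 0 0 0 0 -0.2;0 0 0 0 0 0 -0.2"}}

```text
clock: 7.2
position: [591.2, -80.3, 148.0]
eef_rot: [0.0, 1.0, -0.016, 0.002]
force: [-0.6, 0.4, -0.3]
gripper_width: 54.9
grasp_force: 0.0
```

```bash
python3 - <<'E'
from h import *
plan([554.5,76,130],79)
c=camera("wrist");np.savez("w3.npz",**c);cv2.imwrite("pics/w3.png",c["image"][100:350,50:500])
w=wworld(c);h=w[...,2]
H,S,V=cv2.split(cv2.cvtColor(c["image"],cv2.COLOR_BGR2HSV))
def show(n,m):
    k,l,st,ce=cv2.connectedComponentsWithStats(m.astype(np.uint8))
    for i in range(1,k):
        if st[i,4]>80:
            p=w[l==i];p=p[~np.isnan(p[:,0])]
            print(n,ce[i].round(),st[i,4],np.median(p,0).round(1),cv2.minAreaRect(np.float32(p[:,:2])))
near=np.hypot(w[...,0]-585,w[...,1]+82)<60
show("wood",(H>5)&(H<22)&(S>80)&(V>60)&(h>70)&(h<90)&near)
E
```

```text
t 7.2 pos [591.2 -80.3 148. ] F [-0.6  0.4 -0.3] w 54.9 grip 0.0
shift/40 [-1.042 -3.877  0.444] tooly yaw -91.79 tilt [ 4.5e-03 -7.0e-04 -1.0e+00]
turn z 0.0511 deg -9.21
wood [325. 217.] 1518 [587.1 -80.5  76.9] ((585.7416381835938, -80.44956970214844), (32.774471282958984, 33.3332405090332), 87.52871704101562)
```

View pics/w3.png

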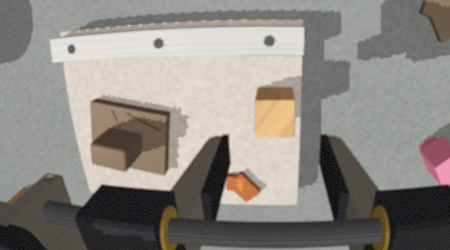

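The picture shows the stop seated square in the socket (crop (275,112)), released and untouched. It measures (585.7,-80.4) with its top at 77 mm. Next is the lid: I'll grip the lug across its 24 mm width.

```bash
python3 -c "
from h import *
print(sense()['joints'].round(3))"
```

```text
[ 0.263  0.469 -0.239  1.788  0.138  0.899 -1.639]
```

{"fn": "drive_tool", "kwargs": {"plan": "0 0 -0.0374 0 0 0 -0.3;0 0 -0.0374 0 0 0 -0.3;0 0 -0.0374 0 0 0 -0.3;0 0 -0.0374 0 0 0 -0.3;0 0 -0.0374 0 0 0 -0.3;0 0 -0.0374 0 0 0 -0.3;0 0 -0.0374 0 0 0 -0.3;0 0 -0.0374 0 0 0 -0.3;0 0 -0.0374 0 0 0 -0.3;0 0 -0.0374 0 0 0 -0.3;0 0 -0.0374 0 0 0 -0.3;0 0 -0.0374 0 0 0 -0.3"}}

```text
clock: 8.25
position: [588.7, -80.1, 143.8]
eef_rot: [-0.001, 0.77, 0.638, -0.001]
force: [-0.3, -0.6, 1.2]
gripper_width: 59.4
grasp_force: 0.0
```

```bash
python3 - <<'E'
from h import *
plan([554.9,76.1,130],-11)
E
```

```text
t 8.25 pos [588.7 -80.1 143.8] F [-0.3 -0.6  1.2] w 59.4 grip 0.0
shift/40 [ 3.681 -1.552  0.351] tooly yaw -10.66 tilt [-3.e-03  6.e-04 -1.e+00]
turn z 0.0019 deg -0.34
```

{"fn": "drive_tool", "kwargs": {"plan": "0 0 0 0.4 -0.15 0 -0.3;0 0 0 0.7 -0.3 0 -0.3;0 0 0 0.8 -0.35 0 -0.3;0 0 0 0.8 -0.35 0 -0.3;0 0 0.0019 0.6 -0.25 0.2 -0.3;0 0 0 0.38 -0.15 0.15 -0.3;0 0 0 0 0 0 -0.3;0 0 0 0 0 0 -0.3;0 0 0 0 0 0 -0.3;0 0 0 0 0 0 -0.3"}}

```text
clock: 9.08
position: [557.5, 74.2, 131.1]
eef_rot: [0.0, 0.774, 0.633, -0.0]
force: [0.6, 0.5, -0.2]
gripper_width: 59.4
grasp_force: 0.0
```

```bash
python3 - <<'E'
from h import *
plan([554.9,76.1,54],-11)
c=camera("wrist")
w=wworld(c);h=w[...,2]
for n,lo,hi in(("plate",42,50),("lug",87,94)):
    m=(h>lo)&(h<hi)&(np.hypot(w[...,0]-555,w[...,1]-76)<65)
    k,l,st,ce=cv2.connectedComponentsWithStats(m.astype(np.uint8))
    for i in range(1,k):
        if st[i,4]>80: print(n,ce[i].round(),st[i,4],cv2.minAreaRect(np.float32(w[l==i][:,:2])))
E
```

```text
t 9.0833 pos [557.5  74.2 131.1] F [ 0.6  0.5 -0.2] w 59.4 grip 0.0
shift/40 [ 0.035 -0.073  1.928] tooly yaw -11.5 tilt [-5.e-04 -8.e-04 -1.e+00]
turn z -0.0028 deg 0.5
plate [319. 194.] 5848 ((554.5374755859375, 76.91508483886719), (90.4518051147461, 70.93609619140625), 78.6354751586914)
lug [318. 219.] 1656 ((554.1814575195312, 77.09182739257812), (39.986534118652344, 24.33625602722168), 79.08432006835938)
```

{"fn": "drive_tool", "kwargs": {"plan": "0 0 0 0.06 -0.07 0.3 -0.3;0 0 0 0 0 0.6 -0.3;0 0 0 0 0 0.55 -0.3;0 0 0 0 0 0.3 -0.3;0 0 0 0 0 0.15 -0.3;0 0 0 0 0 0 -0.3;0 0 0 0 0 0 0.7;0 0 0 0 0 0 0.7;0 0 0 0 0 0 0.7;0 0 0 0 0 0 0.7;0 0 0 0 0 0 0.7;0 0 0 0 0 0 0.7", "squeeze": 40}}

```text
clock: 10.13
position: [555.1, 79.1, 55.8]
eef_rot: [0.0, 0.774, 0.634, 0.0]
force: [-1.2, 0.1, 3.4]
gripper_width: 23.4
grasp_force: 40.0
```

```bash
python3 - <<'E'
from h import *
plan([554.4,77,54],-2.0)
E
```

```text
t 10.1333 pos [555.1  79.1  55.8] F [-1.2  0.1  3.4] w 23.4 grip 40.0
shift/40 [-0.054 -0.006  0.046] tooly yaw -11.35 tilt [ 5.e-04 -1.e-04 -1.e+00]
turn z -0.0519 deg 9.35
```

{"fn": "drive_tool", "kwargs": {"plan": "0 0 0 0 0 -0.06 0.7;0 0 -0.026 0 0 0 0.7;0 0 -0.026 0 0 0 0.7;0 0 0 -0.2 0.1 0 0.7;0 0 0 -0.45 0.25 0 0.7;0 0 0 -0.5 0.28 0 0.7;0 0 0 -0.5 0.28 0 0.7;0 0 0 -0.4 0.18 0 0.7;0 0 0 -0.18 0.07 0 0.7;0 0 0 0 0 0 0.7;0 0 0 0 0 0 0.7;0 0 0 0 0 0 0.7"}}

```text
clock: 11.13
position: [597.5, -10.1, 57.7]
eef_rot: [-0.001, 0.719, 0.695, 0.0]
force: [0.1, -0.4, -2.0]
gripper_width: 23.8
grasp_force: 40.0
```

```bash
cat > m.py <<'E'
from h import *
plan([602.7,-16.5,54],-2.0)
c=camera("wrist")
w=wworld(c);h=w[...,2]
def show(n,m,mn=80):
    k,l,st,ce=cv2.connectedComponentsWithStats(m.astype(np.uint8))
    for i in range(1,k):
        if st[i,4]>mn: print(n,ce[i].round(),st[i,4],cv2.minAreaRect(np.float32(w[l==i][:,:2])))
J=(np.c_[w[...,0].ravel()-569.2,w[...,1].ravel()-25.2]@np.array([[.9994,.035],[-.035,.9994]])).reshape(h.shape+(2,))
H,S,V=cv2.split(cv2.cvtColor(c["image"],cv2.COLOR_BGR2HSV))
show("plate",(h>41)&(h<49.5)&(J[...,0]<69)&(np.hypot(J[...,0]-33,J[...,1]+42)<75))
show("stop",(h>71)&(h<82)&(np.hypot(J[...,0]-20,J[...,1]+105)<35))
show("fence",(h>49.5)&(h<55)&(J[...,0]>68)&(J[...,0]<98)&(abs(J[...,1])<140))
cv2.imwrite("pics/last.png",c["image"])
E
python3 m.py
```

```text
t 11.1333 pos [597.5 -10.1  57.7] F [ 0.1 -0.4 -2. ] w 23.8 grip 40.0
shift/40 [-0.155  0.135  0.093] tooly yaw -1.92 tilt [-6.e-04  1.e-03 -1.e+00]
turn z 0.0004 deg -0.08
plate [325. 205.] 5438 ((598.9407348632812, 4.419095993041992), (56.436737060546875, 70.43817901611328), 88.28958129882812)
stop [310. 358.] 1007 ((584.9579467773438, -86.67200469970703), (24.170013427734375, 33.52330017089844), 87.31707763671875)
fence [410. 140.] 11421 ((651.7693481445312, 45.72650146484375), (189.512939453125, 26.29119110107422), 87.92232513427734)
```

View pics/last.png

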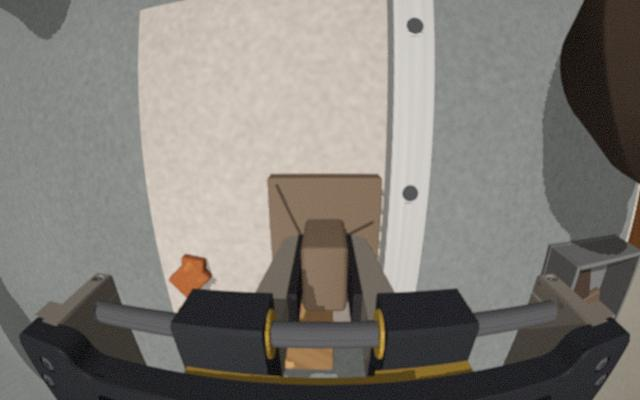

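The wrist view shows the lid in the grip with its long side parallel to the fence. It is about 5 mm from the fence and about 6 mm from the stop, which shows at (310,358).

{"fn": "drive_tool", "kwargs": {"plan": "0 0 0.0004 -0.05 0 0 0.7;0 0 0 -0.04 0 0 0.7;0 0 0 -0.03 0 0 0.7;0 0 0 0 0 0 0.7;0 0 0 0 0 0 0.7;0 0 0 0 0 0 0.7"}}

```text
clock: 11.68
position: [598.0, -16.4, 57.8]
eef_rot: [-0.0, 0.72, 0.694, 0.0]
force: [0.4, 0.4, -3.1]
gripper_width: 23.4
grasp_force: 40.0
```

{"fn": "drive_tool", "kwargs": {"plan": "0 0 0 -0.02 0 0 0.7;0 0 0 -0.02 0 0 0.7;0 0 0 0 0 0 0.7;0 0 0 0 0 0 0.7;0 0 0 0 0 0 0.7"}}

```text
clock: 12.1
position: [598.0, -18.1, 57.8]
eef_rot: [0.0, 0.72, 0.694, 0.0]
force: [-0.1, 0.8, -1.4]
gripper_width: 23.7
grasp_force: 40.0
```

{"fn": "drive_tool", "kwargs": {"plan": "0 0 0 -0.025 0 0 0.7;0 0 0 0 0 0 0.7;0 0 0 0 0 0 0.7;0 0 0 0 0 0 0.7"}}

```text
clock: 12.43
position: [598.0, -18.2, 57.9]
eef_rot: [-0.0, 0.72, 0.694, 0.0]
force: [-0.4, 3.1, -1.2]
gripper_width: 23.6
grasp_force: 40.0
```

```bash
python3 m.py
```

```text
t 12.4333 pos [598.  -18.2  57.9] F [-0.4  3.1 -1.2] w 23.6 grip 40.0
shift/40 [0.048 0.116 0.097] tooly yaw -2.03 tilt [ 3.e-04  9.e-04 -1.e+00]
turn z -0.0002 deg 0.03
plate [324. 204.] 4935 ((599.364501953125, -3.370716094970703), (56.212127685546875, 70.5504150390625), 88.68202209472656)
stop [309. 355.] 687 ((585.604248046875, -91.58061981201172), (16.9964656829834, 32.05421447753906), 89.01927185058594)
fence [408. 140.] 11421 ((651.6334838867188, 37.196189880371094), (189.81747436523438, 26.23164176940918), 88.162841796875)
```

{"fn": "drive_tool", "kwargs": {"plan": "0 0 0 0.02 0.04 0.02 0.7;0 0 0 0 0.04 0.02 0.7;0 0 0 0 0.03 0.01 0.7;0 0 0 0 0 0 0.7;0 0 0 0 0 0 0.7;0 0 0 0 0 0 0.7"}}

```text
clock: 12.98
position: [601.3, -18.3, 55.9]
eef_rot: [-0.001, 0.72, 0.694, -0.001]
force: [-6.2, 2.7, 3.0]
gripper_width: 23.7
grasp_force: 40.0
```

{"fn": "drive_tool", "kwargs": {"plan": "0 0 0 0 0.03 0.015 0.7;0 0 0 0 0 0 0.7;0 0 0 0 0 0 0.7;0 0 0 0 0 0 0.7"}}

```text
clock: 13.32
position: [601.4, -18.3, 56.0]
eef_rot: [-0.001, 0.72, 0.694, -0.002]
force: [-10.3, 2.1, 10.2]
gripper_width: 23.5
grasp_force: 40.0
```

{"fn": "drive_tool", "kwargs": {"plan": "0 0 0 0 0.02 0.01 0.7;0 0 0 0 0 0 0.7;0 0 0 0 0 0 0.7;0 0 0 0 0 0 0.7;0 0 0 0 0 0 0.7;0 0 0 0 0 0 0.7"}}

```text
clock: 13.82
position: [601.4, -18.4, 56.0]
eef_rot: [-0.002, 0.72, 0.694, -0.003]
force: [-13.6, 1.4, 16.9]
gripper_width: 23.8
grasp_force: 40.0
```

```bash
python3 m.py; python3 -c "
from h import *
c=camera('side');cv2.imwrite('pics/fin.png',cv2.resize(c['image'][130:290,210:370],None,fx=3.5,fy=3.5,interpolation=2));plan([0,0,0])"
```

```text
t 13.8167 pos [601.4 -18.4  56. ] F [-13.6   1.4  16.9] w 23.8 grip 40.0
shift/40 [0.048 0.032 0.049] tooly yaw -2.05 tilt [-0.0063 -0.0019 -1.    ]
turn z -0.0003 deg 0.05
plate [324. 205.] 6312 ((602.3178100585938, -4.013820648193359), (56.64871597290039, 69.66248321533203), 87.9429931640625)
stop [307. 356.] 691 ((587.7162475585938, -91.06497192382812), (19.33316421508789, 28.13185691833496), 87.21665954589844)
fence [404. 139.] 11571 ((651.6693115234375, 37.38062286376953), (187.1527099609375, 26.0766658782959), 88.00907897949219)
t 13.9167 pos [601.4 -18.4  56. ] F [-13.4   1.5  16.5] w 23.9 grip 40.0
shift/40 [ -0.075 -15.033   1.494] tooly yaw -2.05 tilt [-0.0063 -0.0019 -1.    ]
```

View pics/fin.png

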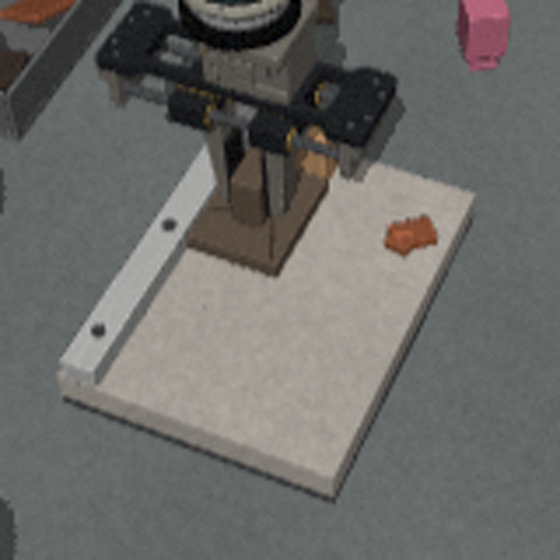

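The side view shows the lid flat on the bed against the fence at crop (260,220), with its end at the stop (320,150). The tool reads 13 N into the fence and 16 N down.

```bash
python3 -c "
from station import job
print(job.close_job())"
```

```text
the job is handed in; nothing more can be done
None
```

The job is handed in at about 14 s of the allowed 67 s: the stop is seated in its socket and released, and the lid is held against the fence and stop, pressed with about 13 N on the fence and 16 N down by the wrist reading. The judge's verdict was not returned.

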